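# Stand the iron core rods in their holder wells

### The job

Put the two steel core rods from the sloping rest away: stand each one on end in the well of the pale wooden holder that matches its shape (round rod in the round well, square rod in the square well), and let go. The wells' floors sit at unknown depths, so lower each rod gently until it stands on the floor of its well, without ramming it down or letting it drop. Leave the coil, the iron block and the lamp box where they are.

Things in the scene. Friction and masses are not known exactly. Their poses are not given: they have to be found in the camera images.
- rest: Brown wooden sloping rest, fixed, base plate 190 x 150 x 12 mm, origin under its centre, z up. Two arms, at y = -35 and +35 mm, rise to its +x at 42 degrees and carry a rod each (either on either arm). Their lowest 36 mm is a trough 32 mm wide with 12 mm high walls and an end stop; above, up to 102 mm, only a 10 mm wide bar lies under the rod, so its sides are free from 40 mm above its lower end.
- round_rod: Plain steel round rod, diameter 16 mm, length 180 mm, about 0.28 kg. Origin at the centre of the end that is the lower one at the start; z runs along the rod to its other end, which points up the slope. The ends are alike.
- round_rod_mid (a point): Middle of the round rod, 90 mm from either end.
- square_rod: Plain steel square rod, 16 x 16 mm, length 150 mm, about 0.29 kg. Origin at the centre of the end that is the lower one at the start; z runs along the rod to its other end, x and y are square to its side faces (y is horizontal on the rest). The ends are alike.
- square_rod_mid (a point): Middle of the square rod, 75 mm from either end.
- holder: Fixed pale wooden block 60 x 150 x 100 mm (x, y, z) on a thin dark foot plate 85 x 175 mm. Origin under its centre, z up. Two upright wells open in its top face, 70 mm apart along its y. Each well has a springy rubber floor (gives 4 mm) set somewhere between 40 and 85 mm below the mouth, differently for each well and each time; its height is not given.
- round_well (a point): Centre of the mouth of the round well, diameter 22 mm with a 3 mm chamfer, in the holder's top face 100 mm above the table, at y = +35 mm in the holder's frame; axes as the holder's.
- square_well (a point): Centre of the mouth of the square well, 22 x 22 mm with a 3 mm chamfer, sides along the holder's x and y, in the holder's top face 100 mm above the table, at y = -35 mm in the holder's frame; axes as the holder's.
- coil: Bystander: copper coil between two grey square flanges, 64 x 70 x 68 mm, loose. Origin under its centre.
- yoke: Bystander: dark brown iron block 70 x 150 x 36 mm, loose, heavy. Origin under its centre.
- lamp_box: Bystander: white lamp box 70 x 70 x 61 mm with a small bulb, loose. Origin under its centre.
Not all that is in view belongs to the job. What is shaped like the round_rod but orange or purple is not meant.

How it is judged:
By the outcome, as a careful person would: the job done as asked, in the order asked, and still so for the second after the job is handed in, with the robot touching nothing.
It also fails if it takes over 72 s, if anything falls off the work surface, if the arm or the gripper's body presses on something with over 40 N, if the wrist force passes 120 N, or if a joint passes its speed limit or range.

### The arm

A 6-joint arm with a two-finger parallel gripper is mounted at the origin on the work surface. World frame = base frame: x ahead of the robot, y to its left, z up, the work surface at z = 0. Lengths are in m, angles in rad, forces in N, time in s.
With the tool pointing down it reaches from about 0.25 to 0.725 m from the base axis. Payload 9.7 kg.
Tool frame: the origin (TCP) lies at the very end of the fingers, on their centre line; the grasp point (between the pads) lies 19 mm behind it; z points along the fingers, y is the line along which they close (so a half turn about z gives the same grasp; the last joint's range is limited). The gripper opens to 85 mm and grips with 20 to 120 N. Pads are 22 mm wide; open, the fingers measure 114 mm over their backs; the gripper's body (76 mm by 85 mm) begins 54 mm behind the grasp point. The pads swing forward as they close: fully open they stand 13 mm farther back than shut.
Start: joints at [1.169, 0.087, 0.176, 1.66, 0, 1.571], TCP at [0.215, 0.506, 0.231] pointing down, gripper open.
Joint ranges: [-3.13, 3.13], [-0.85, 1.81], [-1.15, 1.24], [-2.2, 2.28], [-1.44, 1.52], [-3.14, 3.14]. Speed limits (rad/s): [2.22, 2.22, 2.57, 3.14, 3.14, 3.14].

### API

Orientations are given as [roll, pitch, yaw] about the fixed x, y, z axes, in that order (R = Rz(yaw) Ry(pitch) Rx(roll)).
In Python, from station import arm gives the robot as it stands.
- The arm moves only by the shell command python3 -m creep 'ROWS' [FORCE]. ROWS is JSON, one flat list of numbers, 7 for each row, row after row: the shift along the tool's x, y, z as a fraction of full scale, then the turn, a rotation vector about the tool's x, y, z as a fraction of full scale, then the opening, from 0 (shut) to 1 (fully open). In form: [dx, dy, dz, wx, wy, wz, fingers, dx, dy, dz, wx, wy, wz, fingers, ...]. A call has 1 to 8 rows; each row is the pose to reach, as a shift and turn from the pose commanded when the call began, along the tool's axes at that moment; what a row does not reach only later rows make up. Full scale, the value 1, is 0.4 m for a shift and 120 degrees for a turn. A row lasts 1/12 s, in which the tool goes at most 41.7 mm and 7.16 degrees, less where a joint would pass 70% of its speed; a pose out of reach is approached as far as the arm can. A call with a number of a shift or a turn outside -1 to 1 is refused whole. A call with a gripper value outside its range is refused whole. The fingers move at their own pace and stop on an object; FORCE is the grip in N (left out, the last holds). Time passes only in rows, so rows that repeat a pose let the fingers close. It gives the time, the measured TCP pose, the force, the opening and the grip force at its end, in the units of the state.
- arm.get_state(): the state, without advancing time (a new reading comes with each control period).
- arm.get_image(name): name is "side" or "top" or "wrist"; returns a dict with "image" (420x560x3 uint8, red, green, blue), "range_z" (420x560 float32, m along the optical axis (not along the pixel's ray), 0 where there is no reading), "fx", "fy", "cx", "cy" (pixels), "R" (3x3) and "t" (3): a world point X has camera coordinates R X + t; the wrist camera has in their place "mount" (4x4, takes a point from camera to tool coordinates, whose origin is the TCP and whose axes are the flange's). Camera axes: x right, y down, z forward; pixel columns grow to the right and rows downward; lengths in m; the calibration is good to about 2 mm. A picture is of the moment at which its call begins: read the wrist's pose just before it.
- arm.job_done(): hands the job in; it is judged then, once.
The state is a dict: "time_s": time; "joints": joint angles; "qvel": joint speeds; "effort": joint torques, N m; "ee_pos": TCP position; "tool_rot": TCP orientation; "wrist_force": force on the tool from outside, world axes, zero at the start; "wrist_torque": the same for the moment, N m; "finger_gap": opening from 0.0 (shut) to 1.0 (fully open); "grasp_force": force on a finger pad.
Only numpy, scipy, OpenCV 4.12 (cv2) and the standard library are available. Lean on these libraries where they do the work, as an engineer would, in place of code of your own. Each camera call takes 0.05 s, during which the arm holds its last target. There are 200 camera calls.

## Working session

There is one attempt and no reset: what is moved stays moved. The work goes in short steps, Python scripts to look and compute and a shell command to move; the robot and the scene stay as the last step left them, time stands still between calls to the robot, and variables do not carry over. Pictures are saved under pics/ and viewed, at most 10 in all, crops included, and the job is handed in when it is done.

```bash
ls; mkdir -p pics; cat > h.py <<'E'
import numpy as np, cv2
from station import arm
from scipy.spatial.transform import Rotation as Ro
def grab(n):
    s=arm.get_state(); d=arm.get_image(n); h,w=d['range_z'].shape
    z=d['range_z']; u,v=np.meshgrid(np.arange(w),np.arange(h))
    P=np.stack([(u-d['cx'])/d['fx']*z,(v-d['cy'])/d['fy']*z,z],-1)
    if n=='wrist':
        M=np.array(d['mount']); P=P@M[:3,:3].T+M[:3,3]
        P=P@Ro.from_euler('xyz',s['tool_rot']).as_matrix().T+np.array(s['ee_pos'])
    else: P=(P-np.array(d['t']))@np.array(d['R'])
    P[z==0]=np.nan
    return d,P
E
python3 - <<'E'
from h import *
s=arm.get_state(); print(s)
for n in('side','top'):
    d,P=grab(n); np.savez('/tmp/%s.npz'%n,P=P,im=d['image']); cv2.imwrite('pics/%s0.png'%n,d['image'][...,::-1])
    print(n,-np.array(d['R']).T@d['t'])
E
```

```text
pics
{'time_s': 0.0, 'joints': array([ 1.16901931e+00,  8.74769523e-02,  1.75090415e-01,  1.65979751e+00,
       -9.39374505e-06,  1.57078569e+00]), 'qvel': array([ 0.00033109, -0.00045668, -0.000892  ,  0.00044249,  0.00226286,
        0.0009163 ]), 'effort': array([ 6.27530881e-04, -5.20391178e+01,  4.64799142e+01,  1.64874044e-02,
        4.00411045e-05,  3.14685920e-06]), 'ee_pos': array([0.21498769, 0.50597815, 0.23055136]), 'tool_rot': array([-3.14020494e+00,  9.37897017e-06,  2.73982629e+00]), 'wrist_force': array([-1.1409408 ,  0.41276347, -0.82840872]), 'wrist_torque': array([ 0.05421901, -0.02554386,  0.01924853]), 'grasp_force': 0.0, 'finger_gap': 0.9993005739191909}
side [ 0.18952951 -1.02432591  0.70722063]
top [ 0.41750893 -0.11859209  1.20200128]
```

View pics/side0.png

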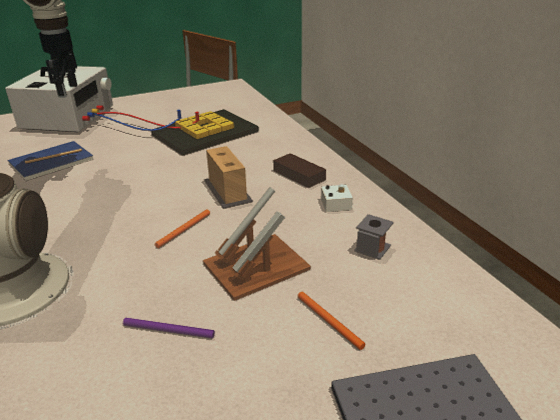

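View pics/top0.png

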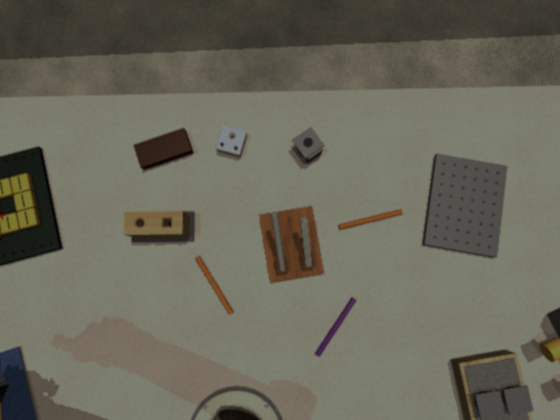

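Side view: grey rods on the rest at (247,222) and (260,243), holder at (227,175). Top view: rods at (279,242) and (306,243), holder wells at (140,223) and (167,223). Look-alikes, top view: orange rods at (214,285) and (370,219), purple at (335,327). None of these is wanted; the two grey rods on the rest are. Next, one close crop and a measurement.

```bash
python3 - <<'E'
from h import *
a=np.load('/tmp/top.npz'); b=np.load('/tmp/side.npz')
A=cv2.resize(a['im'][200:290,115:330],None,fx=3.5,fy=3.5,interpolation=2)
B=cv2.resize(b['im'][180:300,195:315],None,fx=2.3,fy=2.3,interpolation=2)
C=np.zeros((600,760,3),np.uint8); C[:A.shape[0],:A.shape[1]]=A[:,:760]; C[320:320+B.shape[0],:B.shape[1]]=B
D=cv2.resize(b['im'][140:210,195:260],None,fx=4,fy=4,interpolation=2);C[320:320+D.shape[0],300:300+D.shape[1]]=D
cv2.imwrite('pics/crop.png',cv2.convertScaleAbs(C[...,::-1],alpha=1.5))
for n,c in(('top',a),('side',b)):
    P=c['P'];im=c['im']
    X=P.reshape(-1,3);col=im.reshape(-1,3).astype(int)
    # holder top
    m=(abs(X[:,2]-.1)<.006)&(col[:,0]-col[:,2]>25)
    q=X[m]; 
    if len(q)>20:
        print(n,'holder',len(q),cv2.minAreaRect(q[:,:2].astype(np.float32)),np.median(q[:,2]))
    m=(X[:,2]>.02)&(col.max(1)-col.min(1)<35)&(abs(X[:,0]-.42)<.2)&(abs(X[:,1]+.12)<.12)
    idx=m.reshape(420,560).astype(np.uint8)
    k,l,st,ce=cv2.connectedComponentsWithStats(idx)
    for i in range(1,k):
        if st[i,4]>40:
            q=P[l==i]; c0=np.median(q,0); w,v=np.linalg.eigh(np.cov(q.T)); ax=v[:,2]*np.sign(v[2,2]); t=(q-c0)@ax
            print(n,ce[i],st[i,4],c0.round(4),ax.round(3),np.degrees(np.arcsin(ax[2])).round(1),'lo',(c0+ax*t.min()).round(4),'hi',(c0+ax*t.max()).round(4),np.ptp(t).round(4),np.sqrt(w).round(4))
E
```

```text
top holder 1418 ((0.40758511424064636, -0.26773595809936523), (1.1429362297058105, 0.09730616956949234), 72.57373809814453) 0.09959654850175975
top [278.02894737 243.47631579] 380 [ 0.4918 -0.1179  0.1042] [0.731 0.111 0.674] 42.3 lo [ 0.4214 -0.1286  0.0393] hi [ 0.5594 -0.1077  0.1665] 0.1889 [0.0036 0.0049 0.0554]
top [305.74293785 244.02824859] 354 [ 0.4895 -0.1883  0.0943] [0.732 0.116 0.672] 42.2 lo [ 0.4323 -0.1974  0.0418] hi [ 0.5462 -0.1794  0.1463] 0.1556 [0.0042 0.0054 0.0469]
side holder 707 ((1.247330904006958, 0.8173977732658386), (2.6517257690429688, 1.4904779195785522), 65.2457275390625) 0.0993202432747967
side [247.42413793 219.69827586] 580 [ 0.4993 -0.1246  0.1065] [0.741 0.103 0.663] 41.6 lo [ 0.4304 -0.1342  0.0448] hi [ 0.5622 -0.1158  0.1628] 0.1778 [0.003  0.0046 0.0493]
side [259.48527349 240.20196353] 713 [ 0.4998 -0.1953  0.0969] [0.746 0.092 0.659] 41.2 lo [ 0.4402 -0.2026  0.0442] hi [ 0.5512 -0.1889  0.1423] 0.1487 [0.0061 0.0075 0.0408]
```

View pics/crop.png

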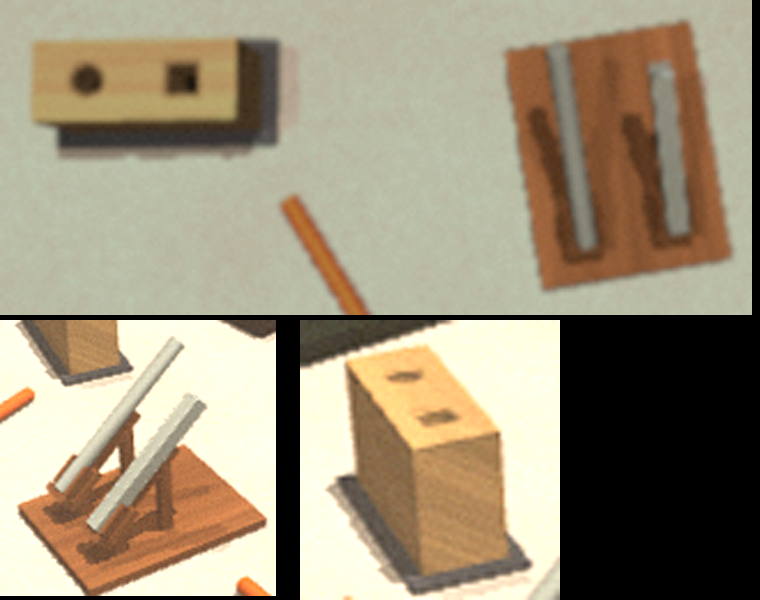

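The crop confirms it: the round rod (180 mm) is on the left, with its top end at crop (560,45), and the faceted square rod is on the right at (665,70). In the holder, the round well is left at (87,80) and the square well right at (182,80). Now the precise poses.

```bash
python3 - <<'E'
from h import *
from scipy.optimize import least_squares
cl={0:[],1:[]}
for n in('top','side'):
    c=np.load('/tmp/%s.npz'%n);P=c['P'];im=c['im'].astype(int)
    m=(abs(P[...,2]-.1)<.005)&(im[...,0]-im[...,2]>15)&(abs(P[...,0]-.5)<.15)&(abs(P[...,1]-.15)<.25)
    k,l,st,ce=cv2.connectedComponentsWithStats(m.astype(np.uint8)); i=1+np.argmax(st[1:,4])
    q=P[l==i][:,:2].astype(np.float32); r=cv2.minAreaRect(q); print(n,'holder',r,len(q))
    # yaw/centre from hull incl. area moments
    for lo,hi in((.0,1),):
        mm=cv2.morphologyEx((l==i).astype(np.uint8),cv2.MORPH_CLOSE,np.ones((25,25)))-(l==i)
        k2,l2,s2,c2=cv2.connectedComponentsWithStats((mm>0).astype(np.uint8))
        d=arm.get_image(n);R=np.array(d['R']);C=-R.T@d['t']
        for j in range(1,k2):
            if s2[j,4]>15:
                ray=R.T@np.array([(c2[j][0]-d['cx'])/d['fx'],(c2[j][1]-d['cy'])/d['fy'],1]); print(n,'well',c2[j].round(1),s2[j,4],(C+ray*(.1-C[2])/ray[2]).round(4))
    mx=im.max(-1)-im.min(-1)
    m=(P[...,2]>.02)&(mx<35)&(abs(P[...,0]-.5)<.12)&(abs(P[...,1]+.15)<.1)
    k,l,st,ce=cv2.connectedComponentsWithStats(m.astype(np.uint8))
    for i in range(1,k):
        if st[i,4]>150:
            q=P[l==i]; cl[int(np.median(q[:,1])<-.155)].append((n,q))
for rod in(0,1):
  for sel in(('top','side'),('top',)):
    q=np.vstack([x for n,x in cl[rod] if n in sel])
    def f(p):
        a=np.array([p[2],p[3],1]);a/=np.linalg.norm(a); w=q-[p[0],p[1],.1]
        return np.linalg.norm(np.cross(w,a),axis=1)-.008
    q0=q.mean(0)
    s=least_squares(f,[q0[0],q0[1],1.1,.15],loss='soft_l1',f_scale=.002)
    a=np.array([s.x[2],s.x[3],1]);a/=np.linalg.norm(a);c=np.array([s.x[0],s.x[1],.1]);t=(q-c)@a;t0,t1=np.percentile(t,[.5,99.5])
    print(rod,sel,'ax',a.round(3),'el',np.degrees(np.arcsin(a[2])).round(2),'yaw',np.degrees(np.arctan2(a[1],a[0])).round(2),'at z.1',c.round(4),'lo',(c+a*t0).round(4),'hi',(c+a*t1).round(4),'L',(t1-t0).round(4),'rms',np.sqrt(np.mean(s.fun**2)).round(4))
E
```

```text
top holder ((0.5544995069503784, 0.20246687531471252), (0.15055690705776215, 0.06049232929944992), 89.8817367553711) 1226
top well [139.1 223.1] 59 [0.554  0.2366 0.1   ]
top well [166.1 222.7] 72 [0.5535 0.1671 0.1   ]
side holder ((0.5557635426521301, 0.19930490851402283), (0.1599026322364807, 0.06211220845580101), 89.6833267211914) 571
side well [228.2 164.5] 22 [0.5532 0.1588 0.1   ]
0 ('top', 'side') ax [0.738 0.103 0.667] el 41.84 yaw 7.94 at z.1 [ 0.497  -0.1195  0.1   ] lo [ 0.4305 -0.1288  0.0399] hi [ 0.5635 -0.1102  0.1601] L 0.1802 rms 0.002
0 ('top',) ax [0.736 0.11  0.668] el 41.88 yaw 8.51 at z.1 [ 0.4968 -0.1174  0.1   ] lo [ 0.4281 -0.1277  0.0377] hi [ 0.5637 -0.1074  0.1607] L 0.1841 rms 0.0018
1 ('top', 'side') ax [0.737 0.101 0.668] el 41.9 yaw 7.79 at z.1 [ 0.5056 -0.1903  0.1   ] lo [ 0.4406 -0.1992  0.0412] hi [ 0.5509 -0.1841  0.141 ] L 0.1495 rms 0.005
1 ('top',) ax [0.732 0.116 0.671] el 42.18 yaw 8.99 at z.1 [ 0.4862 -0.1899  0.1   ] lo [ 0.4293 -0.1989  0.0479] hi [ 0.5415 -0.1812  0.1508] L 0.1533 rms 0.0045
```

```bash
cat >> h.py <<'E'
def Rt(yaw,tilt=0):  # tool down, x at yaw deg, tilted outward by tilt deg about tool y
    return Ro.from_euler('z',yaw,degrees=True)*Ro.from_euler('x',180,degrees=True)*Ro.from_euler('y',tilt,degrees=True)
def go(pos,R,g=19):  # pos = grasp point; g mm behind TCP
    s=arm.get_state(); R0=Ro.from_euler('xyz',s['tool_rot']); T=np.array(pos)+R.apply([0,0,g/1000])
    print('tcp target',T.round(4),'shift',(R0.inv().apply(T-s['ee_pos'])/.4).round(4),'turn',(np.degrees((R0.inv()*R).as_rotvec())/120).round(4))
E
python3 - <<'E'
from h import *
go([.5263,-.1145,.1266+.1],Rt(8.2))
E
```

```text
tcp target [ 0.5263 -0.1145  0.2076] shift [-1.3229 -1.1235  0.059 ] turn [-1.0000e-04  5.0000e-04  1.2398e+00]
```

```bash
python3 -m creep '[-0.6,-0.51,0,0,0,0.47,0.6, -0.6,-0.51,0,0,0,0.47,0.6, -0.6,-0.51,0,0,0,0.47,0.6, -0.6,-0.51,0,0,0,0.47,0.6, -0.6,-0.51,0,0,0,0.47,0.6, -0.6,-0.51,0,0,0,0.47,0.6, -0.6,-0.51,0,0,0,0.47,0.6, -0.6,-0.51,0,0,0,0.47,0.6]' 100
python3 - <<'E'
from h import *
go([.5263,-.1145,.1266+.1],Rt(8.2)); print(arm.get_state()['joints'])
E
```

```text
time_s: 0.87
ee_pos: [0.357, 0.2215, 0.2315]
tool_rot: [3.141, 0.001, 1.748]
wrist_force: [1.0, 0.2, 1.2]
finger_gap: 0.604
grasp_force: 0.0
tcp target [ 0.5263 -0.1145  0.2076] shift [-0.9014  0.2689  0.0603] turn [ 4.000e-04 -0.000e+00  7.661e-01]
[ 5.55862882e-01 -2.20952636e-01 -1.14781592e-01  1.67661636e+00
 -6.95605535e-04  1.94987031e+00]
```

```bash
python3 - <<'E'
from h import *
go([.5263,-.1145,.1266+.1],Rt(188.2))
E
python3 -m creep '[-0.7,0.21,0.05,0,0,-0.47,0.6, -0.7,0.21,0.05,0,0,-0.47,0.6, -0.7,0.21,0.05,0,0,-0.47,0.6, -0.7,0.21,0.05,0,0,-0.47,0.6, -0.7,0.21,0.05,0,0,-0.47,0.6, -0.7,0.21,0.05,0,0,-0.47,0.6, -0.7,0.21,0.05,0,0,-0.47,0.6, -0.7,0.21,0.05,0,0,-0.47,0.6]'
python3 - <<'E'
from h import *
go([.5263,-.1145,.1266+.1],Rt(188.2))
E
```

```text
tcp target [ 0.5263 -0.1145  0.2076] shift [-0.9014  0.2689  0.0603] turn [ 0.000e+00  4.000e-04 -7.339e-01]
time_s: 1.53
ee_pos: [0.4862, -0.0279, 0.2119]
tool_rot: [3.141, 0.0, 2.611]
wrist_force: [-0.0, 0.3, 0.3]
finger_gap: 0.603
grasp_force: 0.0
tcp target [ 0.5263 -0.1145  0.2076] shift [-0.196  -0.1359  0.0108] turn [ 1.000e-04  1.000e-04 -3.219e-01]
```

```bash
python3 -m creep '[-0.196,-0.136,0,0,0,-0.322,0.6, -0.196,-0.136,0,0,0,-0.322,0.6, -0.196,-0.136,0,0,0,-0.322,0.6, -0.196,-0.136,0,0,0,-0.322,0.6, -0.196,-0.136,0,0,0,-0.322,0.6, -0.196,-0.136,0,0,0,-0.322,0.6, -0.196,-0.136,0,0,0,-0.322,0.6]'
python3 - <<'E'
from h import *
d,P=grab('wrist'); im=d['image']; cv2.imwrite('pics/w1.png',im[...,::-1]); np.savez('/tmp/w1.npz',P=P,im=im)
go([.5263,-.1145,.1266],Rt(188.2)); print(np.array(d['mount']).round(3), arm.get_state()['joints'].round(2))
E
```

```text
time_s: 2.12
ee_pos: [0.5254, -0.1132, 0.2117]
tool_rot: [3.141, -0.001, -3.001]
wrist_force: [-0.0, -0.7, -0.2]
finger_gap: 0.601
grasp_force: 0.0
tcp target [ 0.5263 -0.1145  0.1076] shift [-0.002  -0.0039  0.2605] turn [ 0.0001 -0.0002 -0.0032]
[[ 0.    -0.945 -0.328  0.084]
 [ 1.     0.     0.    -0.   ]
 [-0.    -0.328  0.945 -0.142]
 [ 0.     0.     0.     1.   ]] [-0.21  0.05  0.1   1.62 -0.   -0.35]
```

View pics/w1.png

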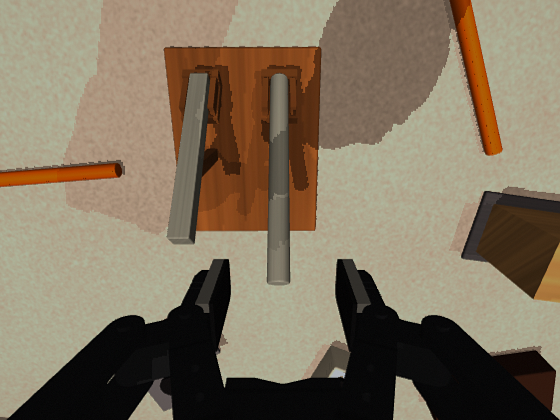

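The wrist view shows the round rod centred between the fingers, running down column ~280 from row 75 to 283. The square rod is at left, from (200,75) to (180,240). I'll fit both rods from this view.

```bash
cat > fit.py <<'E'
from h import *
from scipy.optimize import least_squares
c=np.load('/tmp/w1.npz');P=c['P'];im=c['im'].astype(int)
X=P.reshape(-1,3); col=im.reshape(-1,3)
R=np.array([.4305,-.1283,.0399]);a0=np.array([.737,.106,.667])
for nm,lo,L in(('round',R,.18),('square',R+[.01,-.0693,0],.15)):
    w=X-lo; t=w@a0; dd=np.linalg.norm(w-t[:,None]*a0,axis=1)
    m=(dd<.016)&(t>-.02)&(t<L+.03)&(col.max(1)-col.min(1)<28); q=X[m]
    e2=np.cross([0,0,1],a0);e2/=np.linalg.norm(e2);e3=np.cross(a0,e2)
    mid=q[(t[m]>.05)&(t[m]<L-.01)]
    c1=np.polyfit((mid-lo)@a0,(mid-lo)@e2,1)
    print(nm,len(q),'t',np.percentile(t[m],[.5,99.5]).round(4),'lateral',np.percentile((mid-lo)@e2,[2,50,98]).round(4),'slope',c1[0].round(4),'top',np.percentile((mid-lo)@e3,[5,50,95]).round(4))
E
python3 fit.py
```

```text
round 4282 t [0.0046 0.1821] lateral [-0.0094 -0.0019  0.0057] slope -0.0008 top [-0.0001  0.0047  0.0064]
square 4292 t [0.0034 0.1523] lateral [-0.0089  0.0004  0.0063] slope -0.0008 top [-0.005   0.0059  0.0069]
```

```bash
python3 - <<'E'
from h import *
go([.5266,-.1165,.1256],Rt(188.2))
E
python3 -m creep '[0,-0.008,0.1,0,0,0,0.6, -0.002,-0.008,0.18,0,0,-0.003,0.5, -0.002,-0.008,0.22,0,0,-0.003,0.5, -0.002,-0.008,0.263,0,0,-0.003,0.5, -0.002,-0.008,0.263,0,0,-0.003,0.5, -0.002,-0.008,0.263,0,0,-0.003,0.5]' 100
python3 - <<'E'
from h import *
go([.5266,-.1165,.1256],Rt(188.2))
E
```

```text
tcp target [ 0.5266 -0.1165  0.1066] shift [-0.002 -0.009  0.263] turn [ 0.0001 -0.0002 -0.0032]
time_s: 2.67
ee_pos: [0.5261, -0.1158, 0.1065]
tool_rot: [3.141, -0.001, -2.999]
wrist_force: [0.5, 0.4, 1.2]
finger_gap: 0.497
grasp_force: 0.0
tcp target [ 0.5266 -0.1165  0.1066] shift [-0.0009 -0.0019 -0.0003] turn [ 0.0003 -0.0007 -0.0002]
```

```bash
python3 -m creep '[0,0,0,0,0,0,0.3, 0,0,0,0,0,0,0.1, 0,0,0,0,0,0,0, 0,0,0,0,0,0,0, 0,0,0,0,0,0,0, 0,0,0,0,0,0,0, 0,0,0,0,0,0,0, 0,0,0,0,0,0,0]' 100
```

```text
time_s: 3.33
ee_pos: [0.5275, -0.1161, 0.1086]
tool_rot: [-3.141, 0.003, -2.998]
wrist_force: [0.1, 1.5, 6.5]
finger_gap: 0.157
grasp_force: 97.4
```

```bash
python3 -m creep '[0,0,-0.03,0,0,0,0, 0,0,-0.1,0,0,0,0, 0,0,-0.2,0,0,0,0, 0,0,-0.3,0,0,0,0, 0,0,-0.4,0,0,0,0, 0,0,-0.46,0,0,0,0, 0,0,-0.46,0,0,0,0]'
python3 - <<'E'
from h import *
print(arm.get_state()['joints'].round(2))
go([.554,.237,.30],Rt(180,-48.2))
E
```

```text
time_s: 3.92
ee_pos: [0.5275, -0.1163, 0.2975]
tool_rot: [-3.139, 0.008, -2.998]
wrist_force: [1.5, -0.1, -2.3]
finger_gap: 0.155
grasp_force: 97.8
[-0.22  0.09  0.31  1.78 -0.   -0.36]
tcp target [0.5682 0.237  0.2873] shift [-0.2272  0.8595  0.0245] turn [ 0.0278 -0.3972  0.0651]
```

```bash
python3 -m creep '[0,0.03,0,0,-0.03,0,0, -0.03,0.1,0,0,-0.08,0.01,0, -0.06,0.18,0,0,-0.14,0.02,0, -0.09,0.26,0,0.01,-0.2,0.03,0, -0.12,0.34,0,0.01,-0.26,0.04,0, -0.15,0.42,0,0.02,-0.31,0.05,0, -0.18,0.5,0.01,0.02,-0.36,0.06,0, -0.2,0.57,0.02,0.028,-0.397,0.065,0]'
python3 - <<'E'
from h import *
print(arm.get_state()['joints'].round(2))
go([.554,.237,.30],Rt(180,-48.2))
E
```

```text
time_s: 4.58
ee_pos: [0.5719, 0.1224, 0.2825]
tool_rot: [3.135, 0.838, 3.136]
wrist_force: [1.0, -0.2, -2.9]
finger_gap: 0.154
grasp_force: 97.9
[ 0.33 -0.61 -0.55  0.82 -0.24  0.23]
tcp target [0.5682 0.237  0.2873] shift [-0.0017  0.2865 -0.0145] turn [ 0.0011 -0.0014 -0.0018]
```

```bash
python3 -m creep '[0,0.06,0,0,0,0,0, 0,0.13,-0.01,0,0,0,0, 0,0.2,-0.01,0,0,0,0, 0,0.26,-0.014,0,-0.001,-0.002,0, 0,0.286,-0.014,0,-0.001,-0.002,0, 0,0.286,-0.014,0,-0.001,-0.002,0]'
cat > look.py <<'E'
from h import *
import sys
k=sys.argv[1]; L=[]
for n in('side','top'):
    d,P=grab(n); np.savez('/tmp/%s.npz'%n,P=P,im=d['image'])
    R=np.array(d['R']);p=R@np.array([.554,.2,.15])+d['t'];u=int(p[0]/p[2]*d['fx']+d['cx']);v=int(p[1]/p[2]*d['fy']+d['cy'])
    u=max(u,75);v=max(v,75); c=cv2.resize(d['image'][v-75:v+75,u-75:u+75],(390,390),interpolation=2); L.append(c); print(n,u-75,v-75)
cv2.imwrite('pics/l%s.png'%k,cv2.convertScaleAbs(np.hstack(L)[...,::-1],alpha=1.3))
E
python3 look.py 1
python3 - <<'E'
from h import *
go([.554,.237,.30],Rt(180,-48.2))
from h import *
for n in('side','top'):
    c=np.load('/tmp/%s.npz'%n);P=c['P'];im=c['im'].astype(int)
    m=(np.hypot(P[...,0]-.554,P[...,1]-.237)<.03)&(P[...,2]>.125)&(P[...,2]<.265)&(im.max(-1)-im.min(-1)<40)&(im.max(-1)>60)
    q=P[m]; print(n,len(q))
    if len(q)>50:
        print('zmin',np.percentile(q[:,2],[1,99]).round(4))
        for i in(0,1):
            f=np.polyfit(q[:,2]-.16,q[:,i],1); print('xy'[i],'at z.16',f[1].round(4),'slope',f[0].round(4),'span',np.percentile(q[:,i],[3,97]).round(4))
E
```

```text
time_s: 5.08
ee_pos: [0.5682, 0.2374, 0.2853]
tool_rot: [-3.137, 0.833, -3.133]
wrist_force: [-0.7, 0.2, -3.4]
finger_gap: 0.158
grasp_force: 98.2
side 146 66
top 72 145
tcp target [0.5682 0.237  0.2873] shift [-0.0023  0.0044 -0.0034] turn [ 0.0004 -0.0038  0.0022]
side 193
zmin [0.1712 0.2634]
x at z.16 0.5526 slope -0.0034 span [0.5464 0.56  ]
y at z.16 0.2307 slope 0.0076 span [0.2256 0.2374]
top 12
```

View pics/l1.png

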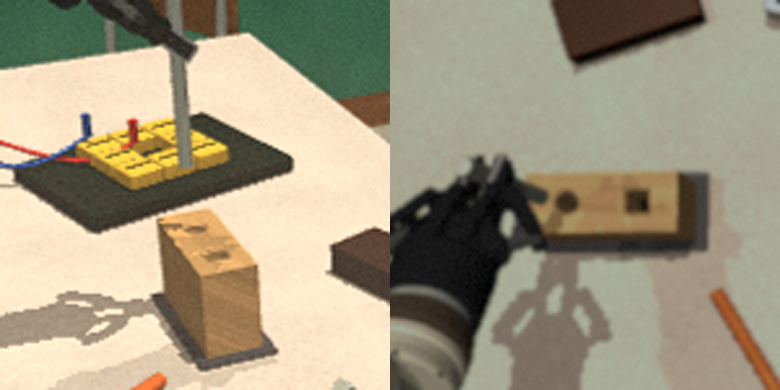

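Side crop: the rod hangs vertical with its lower end at crop (185,165), well above the round well's mouth at (195,230). I'll check the mouth's position in the side camera before lowering.

```bash
python3 - <<'E'
from h import *
c=np.load('/tmp/side.npz');im=c['im'].astype(int); d=arm.get_image('side');R=np.array(d['R']);C=-R.T@d['t']
for w in([.554,.2366,.1],[.554,.167,.1]):
    p=R@np.array(w)+d['t'];u0=p[0]/p[2]*d['fx']+d['cx'];v0=p[1]/p[2]*d['fy']+d['cy']
    pts=[]
    for v in range(int(v0)-7,int(v0)+8):
        for u in range(int(u0)-9,int(u0)+10):
            ray=R.T@np.array([(u-d['cx'])/d['fx'],(v-d['cy'])/d['fy'],1]);X=C+ray*(.1-C[2])/ray[2]
            if np.hypot(*(X-w)[:2])<.017: pts.append([*X[:2],im[v,u].sum()])
    pts=np.array(pts);wt=np.clip(np.percentile(pts[:,2],85)-pts[:,2],0,None)
    print(np.round([u0,v0],1),'weighted centre',(pts[:,:2]*wt[:,None]).sum(0)/wt.sum())
E
python3 -m creep '[0,0,0,0,0,0,0, -0.03,0,0.034,0,0,0,0, -0.06,0,0.067,0,0,0,0, -0.06,0,0.067,0,0,0,0]'
```

```text
[219.1 153. ] weighted centre [0.5545339  0.23399028]
[227.5 163.2] weighted centre [0.5563929  0.16244865]
time_s: 5.57
ee_pos: [0.6067, 0.2341, 0.2865]
tool_rot: [-3.139, 0.835, -3.139]
wrist_force: [-0.3, -0.5, -2.8]
finger_gap: 0.157
grasp_force: 98.1
```

```bash
python3 -m creep '[0.03,0,-0.034,0,0,0,0, 0.06,0,-0.067,0,0,0,0, 0.06,0,-0.067,0,0,0,0, 0.06,0,-0.067,0,0,0,0]'
python3 - <<'E'
from h import *
go([.5545,.236,.26],Rt(180,-48.2))
go([.5545,.236,.235],Rt(180,-48.2))
E
```

```text
time_s: 5.9
ee_pos: [0.5686, 0.2348, 0.2874]
tool_rot: [-3.14, 0.836, -3.138]
wrist_force: [0.1, 0.0, -3.1]
finger_gap: 0.155
grasp_force: 98.2
tcp target [0.5687 0.236  0.2473] shift [0.074  0.0032 0.0673] turn [ 0.0006 -0.0026  0.0012]
tcp target [0.5687 0.236  0.2223] shift [0.1204 0.0032 0.1092] turn [ 0.0006 -0.0026  0.0012]
```

```bash
python3 -m creep '[0.02,0.003,0.02,0,0,0,0, 0.06,0.003,0.055,0,-0.002,0.001,0, 0.1,0.003,0.09,0,-0.002,0.001,0, 0.119,0.003,0.108,0,-0.002,0.001,0, 0.119,0.003,0.108,0,-0.002,0.001,0, 0.119,0.003,0.108,0,-0.002,0.001,0]'
python3 look.py 2; python3 - <<'E'
from h import *
d=arm.get_image('side')
im=d['image'][115:195,180:260]; im=cv2.resize(im,(560,560),interpolation=2)
cv2.imwrite('pics/l2b.png',cv2.convertScaleAbs(im[...,::-1],alpha=1.4))
E
```

```text
time_s: 6.4
ee_pos: [0.5691, 0.2363, 0.222]
tool_rot: [-3.141, 0.839, -3.14]
wrist_force: [0.5, -0.5, -2.6]
finger_gap: 0.156
grasp_force: 98.2
side 146 66
top 72 145
```

View pics/l2b.png

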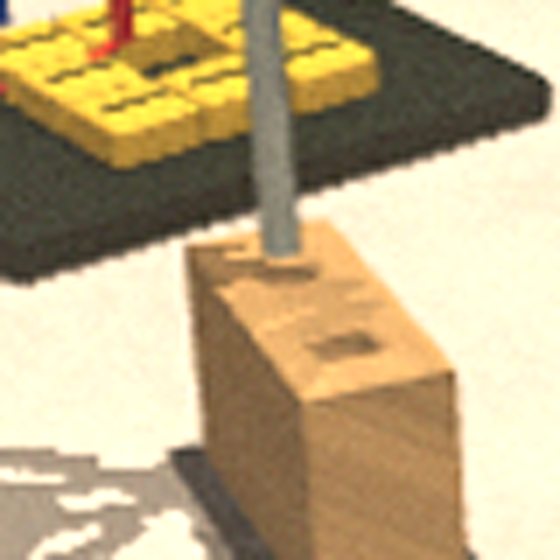

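The rod's end, at crop (283,255), is just over the round mouth at (285,270). Lowering in small steps.

```bash
python3 -m creep '[0.006,0,0.005,0,0,0,0, 0.012,0,0.011,0,0,0,0, 0.019,0,0.017,0,0,0,0, 0.026,0,0.023,0,0,0,0, 0.031,0,0.028,0,0,0,0, 0.031,0,0.028,0,0,0,0]'
```

```text
time_s: 7.05
ee_pos: [0.5687, 0.2364, 0.2045]
tool_rot: [-3.14, 0.838, -3.139]
wrist_force: [0.1, 0.1, -2.6]
finger_gap: 0.16
grasp_force: 98.2
```

```bash
python3 -m creep '[0.01,0,0.009,0,0,0,0, 0.019,0,0.017,0,0,0,0, 0.028,0,0.025,0,0,0,0, 0.037,0,0.034,0,0,0,0, 0.037,0,0.034,0,0,0,0]'; python3 -c "
from h import *
print(arm.get_state()['wrist_torque'])"
```

```text
time_s: 7.47
ee_pos: [0.5687, 0.2363, 0.1836]
tool_rot: [-3.14, 0.837, -3.138]
wrist_force: [-0.2, -0.3, -3.6]
finger_gap: 0.16
grasp_force: 98.2
[-0.03081503  1.14040505  0.01270372]
```

```bash
cat > ok.py <<'E'
from station import arm
import sys
s=arm.get_state(); print(s['ee_pos'].round(4),s['wrist_force'].round(1)); sys.exit(int(s['wrist_force'][2]>0.3))
E
S() { python3 ok.py; }
python3 -m creep '[0.0056,0,0.005,0,0,0,0, 0.0056,0,0.005,0,0,0,0]' >/dev/null && S && \
python3 -m creep '[0.0056,0,0.005,0,0,0,0, 0.0056,0,0.005,0,0,0,0]' >/dev/null && S && \
python3 -m creep '[0.0056,0,0.005,0,0,0,0, 0.0056,0,0.005,0,0,0,0]' >/dev/null && S && \
python3 -m creep '[0.0056,0,0.005,0,0,0,0, 0.0056,0,0.005,0,0,0,0]' >/dev/null && S && \
python3 -m creep '[0.0056,0,0.005,0,0,0,0, 0.0056,0,0.005,0,0,0,0]' >/dev/null && S && \
python3 -m creep '[0.0056,0,0.005,0,0,0,0, 0.0056,0,0.005,0,0,0,0]' >/dev/null && S
```

```text
[0.5691 0.2365 0.182 ] [-0.3 -0.  -2.8]
[0.5691 0.2365 0.1792] [-0.3 -1.  -1.4]
[0.569  0.2365 0.176 ] [-0.5 -0.7 -3.5]
[0.569  0.2365 0.173 ] [-0.   1.4 -2.8]
[0.569  0.2365 0.1699] [-0.4  0.4 -2.9]
[0.569  0.2365 0.1669] [-0.4 -0.3 -3.5]
```

Now 47 mm deep, still no contact.

```bash
S() { python3 ok.py; }
python3 -m creep '[0.0056,0,0.005,0,0,0,0, 0.0056,0,0.005,0,0,0,0]' >/dev/null && S && \
python3 -m creep '[0.0056,0,0.005,0,0,0,0, 0.0056,0,0.005,0,0,0,0]' >/dev/null && S && \
python3 -m creep '[0.0056,0,0.005,0,0,0,0, 0.0056,0,0.005,0,0,0,0]' >/dev/null && S && \
python3 -m creep '[0.0056,0,0.005,0,0,0,0, 0.0056,0,0.005,0,0,0,0]' >/dev/null && S && \
python3 -m creep '[0.0056,0,0.005,0,0,0,0, 0.0056,0,0.005,0,0,0,0]' >/dev/null && S && \
python3 -m creep '[0.0056,0,0.005,0,0,0,0, 0.0056,0,0.005,0,0,0,0]' >/dev/null && S && \
python3 -m creep '[0.0056,0,0.005,0,0,0,0, 0.0056,0,0.005,0,0,0,0]' >/dev/null && S && \
python3 -m creep '[0.0056,0,0.005,0,0,0,0, 0.0056,0,0.005,0,0,0,0]' >/dev/null && S
```

```text
[0.569  0.2365 0.1639] [-0.2 -0.6 -3.8]
[0.569  0.2365 0.1609] [-0.8  0.  -3.1]
[0.5692 0.2366 0.1585] [ 0.5  0.2 -0.4]
[0.5699 0.2368 0.1573] [-0.8 -1.5  5.5]
```

Contact: the floor is about 57 mm down, and it's carrying the rod with a light ~8 N press. Release and back off along the tool axis.

```bash
python3 -m creep '[0,0,0,0,0,0,0, 0,0,0,0,0,0,0.25, 0,0,0,0,0,0,0.35, 0,0,0,0,0,0,0.45, 0,0,0,0,0,0,0.5, 0,0,0,0,0,0,0.5]'
python3 -m creep '[0,0,-0.03,0,0,0,0.5, 0,0,-0.1,0,0,0,0.5, 0,0,-0.2,0,0,0,0.5, 0,0,-0.3,0,0,0,0.5, 0,0,-0.37,0,0,0,0.5, 0,0,-0.37,0,0,0,0.5]'
python3 - <<'E'
from h import *
c,P=grab('side');im=c['image'].astype(int)
m=(np.hypot(P[...,0]-.554,P[...,1]-.237)<.03)&(P[...,2]>.11)&(P[...,2]<.3)&(im.max(-1)-im.min(-1)<40)
q=P[m]; print(len(q),np.percentile(q[:,2],[1,99]).round(4))
for i in(0,1): print(np.polyfit(q[:,2]-.16,q[:,i],1).round(4))
# square rod grasp at 120 mm
g=np.array([.4405,-.1976,.0395])+.12*np.array([.737,.106,.667]); print(g)
go(g+[0,0,.12],Rt(188.2)); print(arm.get_state()['joints'].round(2))
E
```

```text
time_s: 9.63
ee_pos: [0.569, 0.2365, 0.1553]
tool_rot: [-3.141, 0.839, -3.139]
wrist_force: [-0.1, -0.3, -0.0]
finger_gap: 0.5
grasp_force: 0.0
time_s: 10.13
ee_pos: [0.4576, 0.2373, 0.2606]
tool_rot: [3.134, 0.845, 3.139]
wrist_force: [0.0, 0.6, 0.5]
finger_gap: 0.501
grasp_force: 0.0
215 [0.1127 0.2213]
[0.0114 0.5533]
[0.0099 0.2309]
[ 0.52894 -0.18488  0.11954]
tcp target [ 0.5289 -0.1849  0.2205] shift [-0.0473 -1.0568  0.1886] turn [-0.0265  0.402  -0.0633]
[ 0.77 -0.68 -0.61  0.96 -0.54  0.57]
```

```bash
python3 -m creep '[0,-0.1,0,0,0.05,0,0.5, -0.01,-0.2,0,0,0.1,0,0.5, -0.01,-0.3,0.02,-0.01,0.15,-0.02,0.5, -0.02,-0.4,0.05,-0.01,0.2,-0.03,0.5, -0.03,-0.5,0.08,-0.02,0.25,-0.04,0.5, -0.03,-0.6,0.1,-0.02,0.3,-0.05,0.5, -0.04,-0.7,0.12,-0.026,0.35,-0.06,0.5, -0.04,-0.8,0.14,-0.026,0.402,-0.063,0.5]' 100
python3 - <<'E'
from h import *
go(np.array([ 0.529,-0.185,0.2395]),Rt(188.2))
E
```

```text
time_s: 10.85
ee_pos: [0.5102, -0.0727, 0.2299]
tool_rot: [-3.14, -0.006, -3.002]
wrist_force: [1.4, 0.7, 0.5]
finger_gap: 0.497
grasp_force: 0.0
tcp target [ 0.529  -0.185   0.2205] shift [-0.0075 -0.2844  0.0239] turn [-0.0007 -0.0026 -0.0016]
```

Then a wrist image above the square rod to refine its pose.

```bash
python3 -m creep '[-0.002,-0.1,0.01,0,0,0,0.5, -0.004,-0.2,0.02,-0.001,-0.003,-0.001,0.5, -0.008,-0.284,0.024,-0.001,-0.003,-0.002,0.5, -0.008,-0.284,0.024,-0.001,-0.003,-0.002,0.5, -0.008,-0.284,0.024,-0.001,-0.003,-0.002,0.5]'
python3 - <<'E'
from h import *
d,P=grab('wrist'); np.savez('/tmp/w1.npz',P=P,im=d['image'])
go(np.array([ 0.529,-0.185,0.1195]),Rt(188.2))
E
python3 fit.py
```

```text
time_s: 11.27
ee_pos: [0.5286, -0.1837, 0.2191]
tool_rot: [-3.141, 0.002, -3.001]
wrist_force: [-1.0, 0.5, 0.1]
finger_gap: 0.503
grasp_force: 0.0
tcp target [ 0.529  -0.185   0.1005] shift [ 0.0005 -0.0063  0.2985] turn [-0.0002  0.0013 -0.0004]
round 133 t [0.0046 0.0943] lateral [-0.0071 -0.0069 -0.0067] slope 0.0038 top [-0.0144 -0.0129 -0.0113]
square 3224 t [0.0036 0.1523] lateral [-0.0092 -0.0018  0.0055] slope -0.0008 top [0.0051 0.0061 0.0071]
```

```bash
python3 -m creep '[0,-0.005,0.1,0,0,0,0.5, 0,-0.011,0.18,0,0.001,0,0.5, 0,-0.011,0.25,0,0.001,0,0.5, 0,-0.011,0.301,0,0.001,0,0.5, 0,-0.011,0.301,0,0.001,0,0.5, 0,-0.011,0.301,0,0.001,0,0.5]'
python3 - <<'E'
from h import *
go([.5293,-.1868,.1185],Rt(188.2))
E
```

```text
time_s: 11.82
ee_pos: [0.5294, -0.1849, 0.1008]
tool_rot: [-3.141, 0.001, -2.996]
wrist_force: [-0.2, -0.0, 0.5]
finger_gap: 0.499
grasp_force: 0.0
tcp target [ 0.5293 -0.1868  0.0995] shift [ 0.0008 -0.0046  0.0034] turn [-0.0005  0.0006  0.0012]
```

```bash
python3 -m creep '[0,0,0,0,0,0,0.3, 0,0,0,0,0,0,0.1, 0,0,0,0,0,0,0, 0,0,0,0,0,0,0, 0,0,0,0,0,0,0, 0,0,0,0,0,0,0, 0,0,0,0,0,0,0, 0,0,0,0,0,0,0]' 100
```

```text
time_s: 12.48
ee_pos: [0.5309, -0.1861, 0.1035]
tool_rot: [-3.139, 0.006, -2.997]
wrist_force: [-0.4, 2.1, 6.8]
finger_gap: 0.171
grasp_force: 97.5
```

```bash
python3 -m creep '[0,0,-0.03,0,0,0,0, 0,0,-0.1,0,0,0,0, 0,0,-0.2,0,0,0,0, 0,0,-0.3,0,0,0,0, 0,0,-0.4,0,0,0,0, 0,0,-0.48,0,0,0,0, 0,0,-0.48,0,0,0,0]'
python3 - <<'E'
from h import *
go([.5545,.1665,.29],Rt(180,-48.2))
E
```

```text
time_s: 13.07
ee_pos: [0.5302, -0.1862, 0.3015]
tool_rot: [-3.135, 0.012, -2.997]
wrist_force: [1.0, -0.2, -1.5]
finger_gap: 0.166
grasp_force: 98.0
tcp target [0.5687 0.1665 0.2773] shift [-0.2212  0.8591  0.0571] turn [ 0.0262 -0.3951  0.0659]
```

```bash
python3 -m creep '[0,0.03,0,0,-0.03,0,0, -0.03,0.1,0,0,-0.08,0.01,0, -0.06,0.18,0,0,-0.14,0.02,0, -0.09,0.26,0.01,0.01,-0.2,0.03,0, -0.12,0.34,0.02,0.01,-0.26,0.04,0, -0.15,0.42,0.03,0.02,-0.31,0.05,0, -0.18,0.5,0.04,0.02,-0.36,0.06,0, -0.2,0.57,0.05,0.026,-0.395,0.066,0]'
python3 - <<'E'
from h import *
go([.5545,.1665,.29],Rt(180,-48.2))
E
```

```text
time_s: 13.73
ee_pos: [0.5746, 0.0526, 0.2725]
tool_rot: [3.131, 0.837, 3.133]
wrist_force: [0.3, 0.4, -4.0]
finger_gap: 0.17
grasp_force: 98.3
tcp target [0.5687 0.1665 0.2773] shift [ 0.0026  0.2847 -0.0181] turn [ 0.0017 -0.0021 -0.0028]
```

```bash
python3 -m creep '[0,0.05,0,0,0,0,0, 0,0.12,-0.01,0,0,0,0, 0,0.18,-0.01,0.001,-0.001,-0.002,0, 0.002,0.24,-0.018,0.001,-0.002,-0.002,0, 0.002,0.284,-0.018,0.001,-0.002,-0.003,0, 0.002,0.284,-0.018,0.001,-0.002,-0.003,0, 0.002,0.284,-0.018,0.001,-0.002,-0.003,0]'
python3 - <<'E'
from h import *
c,P=grab('side');im=c['image'].astype(int)
m=(np.hypot(P[...,0]-.554,P[...,1]-.167)<.03)&(P[...,2]>.125)&(P[...,2]<.26)&(im.max(-1)-im.min(-1)<40)&(im.max(-1)>60)
q=P[m]; print(len(q),np.percentile(q[:,2],[1,99]).round(4))
for i in(0,1): print(np.polyfit(q[:,2]-.17,q[:,i],1).round(4),np.percentile(q[:,i],[3,97]).round(4))
a=q[:,0]; print('yaw face dy/dx',np.polyfit(q[:,0],q[:,1],1).round(3))
go([.5545,.166,.23],Rt(180,-48.2))
E
```

```text
time_s: 14.32
ee_pos: [0.5693, 0.1657, 0.2769]
tool_rot: [-3.137, 0.834, -3.134]
wrist_force: [-0.2, -1.3, -3.4]
finger_gap: 0.164
grasp_force: 98.6
261 [0.1695 0.2594]
[0.0106 0.5529] [0.5461 0.5624]
[0.0106 0.1583] [0.1527 0.1694]
yaw face dy/dx [-0.211  0.275]
tcp target [0.5687 0.166  0.2173] shift [0.112  0.0031 0.0987] turn [ 0.0004 -0.0034  0.0021]
```

```bash
python3 -m creep '[0.02,0.001,0.018,0,0,0,0, 0.05,0.002,0.044,0,0,0,0, 0.08,0.003,0.07,0,-0.003,0.002,0, 0.112,0.003,0.0985,0,-0.003,0.002,0, 0.112,0.003,0.0985,0,-0.003,0.002,0, 0.112,0.003,0.0985,0,-0.003,0.002,0]'
python3 - <<'E'
from h import *
d=arm.get_image('side');t=arm.get_image('top')
a=cv2.resize(d['image'][125:195,190:260],(390,390),interpolation=2)
b=cv2.resize(t['image'][185:255,115:185],(390,390),interpolation=2)
cv2.imwrite('pics/l3.png',cv2.convertScaleAbs(np.hstack([a,b])[...,::-1],alpha=1.4))
E
```

```text
time_s: 14.87
ee_pos: [0.5687, 0.1648, 0.2165]
tool_rot: [3.141, 0.84, 3.14]
wrist_force: [0.2, 0.4, -2.5]
finger_gap: 0.167
grasp_force: 98.5
```

View pics/l3.png

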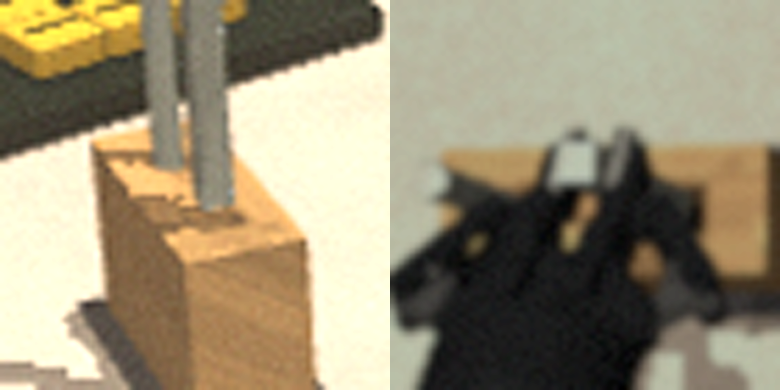

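The square rod's end, at crop (215,205), is right over the square mouth, and the round rod stands behind it at (165,160). Lowering in small, checked steps.

```bash
S() { python3 ok.py; }
python3 -m creep '[0.01,0.003,0.009,0,0,0,0, 0.01,0.003,0.009,0,0,0,0, 0.01,0.003,0.009,0,0,0,0]' >/dev/null && S && \
python3 -m creep '[0.01,0,0.009,0,0,0,0, 0.01,0,0.009,0,0,0,0, 0.01,0,0.009,0,0,0,0]' >/dev/null && S && \
python3 -m creep '[0.01,0,0.009,0,0,0,0, 0.01,0,0.009,0,0,0,0, 0.01,0,0.009,0,0,0,0]' >/dev/null && S && \
python3 -m creep '[0.01,0,0.009,0,0,0,0, 0.01,0,0.009,0,0,0,0, 0.01,0,0.009,0,0,0,0]' >/dev/null && S && \
python3 -m creep '[0.01,0,0.009,0,0,0,0, 0.01,0,0.009,0,0,0,0, 0.01,0,0.009,0,0,0,0]' >/dev/null && S && \
python3 -m creep '[0.01,0,0.009,0,0,0,0, 0.01,0,0.009,0,0,0,0, 0.01,0,0.009,0,0,0,0]' >/dev/null && S && \
python3 -m creep '[0.01,0,0.009,0,0,0,0, 0.01,0,0.009,0,0,0,0, 0.01,0,0.009,0,0,0,0]' >/dev/null && S
```

```text
[0.5692 0.1672 0.2128] [ 0.1  0.1 -3.3]
[0.569  0.1672 0.2067] [-0.1 -0.4 -2.9]
[0.569  0.1671 0.2012] [ 0.2  0.3 -3.1]
[0.569  0.1671 0.1959] [-0.4 -0.1 -2.6]
[0.569  0.1671 0.1905] [-0.3 -0.1 -2.4]
[0.569  0.1671 0.1851] [-0.  -0.6 -2.6]
[0.569  0.1671 0.1797] [ 0.5 -0.3 -2.6]
```

```bash
S() { python3 ok.py; }
python3 -m creep '[0.0056,0,0.005,0,0,0,0, 0.0056,0,0.005,0,0,0,0]' >/dev/null && S && \
python3 -m creep '[0.0056,0,0.005,0,0,0,0, 0.0056,0,0.005,0,0,0,0]' >/dev/null && S && \
python3 -m creep '[0.0056,0,0.005,0,0,0,0, 0.0056,0,0.005,0,0,0,0]' >/dev/null && S && \
python3 -m creep '[0.0056,0,0.005,0,0,0,0, 0.0056,0,0.005,0,0,0,0]' >/dev/null && S && \
python3 -m creep '[0.0056,0,0.005,0,0,0,0, 0.0056,0,0.005,0,0,0,0]' >/dev/null && S && \
python3 -m creep '[0.0056,0,0.005,0,0,0,0, 0.0056,0,0.005,0,0,0,0]' >/dev/null && S && \
python3 -m creep '[0.0056,0,0.005,0,0,0,0, 0.0056,0,0.005,0,0,0,0]' >/dev/null && S && \
python3 -m creep '[0.0056,0,0.005,0,0,0,0, 0.0056,0,0.005,0,0,0,0]' >/dev/null && S && \
python3 -m creep '[0.0056,0,0.005,0,0,0,0, 0.0056,0,0.005,0,0,0,0]' >/dev/null && S && \
python3 -m creep '[0.0056,0,0.005,0,0,0,0, 0.0056,0,0.005,0,0,0,0]' >/dev/null && S
```

```text
[0.5691 0.1672 0.1768] [-1.1  0.2 -2.5]
[0.5691 0.1672 0.1737] [-0.2 -0.6 -2.5]
[0.569  0.1672 0.1706] [ 0.3  0.2 -3.2]
[0.5691 0.1671 0.1676] [-0.6  0.  -2.9]
[0.569  0.1671 0.1646] [ 0.1  0.6 -3.3]
[0.5691 0.1672 0.1616] [-0.4 -0.4 -2.9]
[0.569  0.1672 0.1586] [ 0.5 -0.8 -3.3]
[0.569  0.1672 0.1556] [-0.2  0.  -2.4]
[0.569  0.1671 0.1526] [ 0.3 -0.8 -3.4]
[0.569  0.1672 0.1496] [-0.6  0.3 -2.5]
```

```bash
S() { python3 ok.py; }
python3 -m creep '[0.0056,0,0.005,0,0,0,0, 0.0056,0,0.005,0,0,0,0]' >/dev/null && S && \
python3 -m creep '[0.0056,0,0.005,0,0,0,0, 0.0056,0,0.005,0,0,0,0]' >/dev/null && S && \
python3 -m creep '[0.0056,0,0.005,0,0,0,0, 0.0056,0,0.005,0,0,0,0]' >/dev/null && S && \
python3 -m creep '[0.0056,0,0.005,0,0,0,0, 0.0056,0,0.005,0,0,0,0]' >/dev/null && S && \
python3 -m creep '[0.0056,0,0.005,0,0,0,0, 0.0056,0,0.005,0,0,0,0]' >/dev/null && S && \
python3 -m creep '[0.0056,0,0.005,0,0,0,0, 0.0056,0,0.005,0,0,0,0]' >/dev/null && S && \
python3 -m creep '[0.0056,0,0.005,0,0,0,0, 0.0056,0,0.005,0,0,0,0]' >/dev/null && S && \
python3 -m creep '[0.0056,0,0.005,0,0,0,0, 0.0056,0,0.005,0,0,0,0]' >/dev/null && S
```

```text
[0.569  0.1672 0.1466] [-2.1 -0.6 -3.2]
[0.5697 0.1673 0.1451] [-1.7 -0.9  3.4]
```

Contact at about 63 mm depth with a ~6 N press. Release and back off.

```bash
python3 -m creep '[0,0,0,0,0,0,0, 0,0,0,0,0,0,0.25, 0,0,0,0,0,0,0.35, 0,0,0,0,0,0,0.42, 0,0,0,0,0,0,0.42, 0,0,0,0,0,0,0.42]'
python3 -m creep '[0,0,-0.03,0,0,0,0.42, 0,0,-0.1,0,0,0,0.42, 0,0,-0.2,0,0,0,0.42, 0,0,-0.3,0,0,0,0.42, 0,0,-0.4,0,0,0,0.42, 0,0,-0.5,0,0,0,0.42, 0,0,-0.5,0,0,0,0.42]'
python3 - <<'E'
from h import *
c,P=grab('side');im=c['image'].astype(int)
for nm,y in(('round',.237),('square',.167)):
    m=(np.hypot(P[...,0]-.554,P[...,1]-y)<.03)&(P[...,2]>.11)&(P[...,2]<.3)&(im.max(-1)-im.min(-1)<40)
    q=P[m]; print(nm,len(q),np.percentile(q[:,2],[1,99]).round(4),[np.polyfit(q[:,2]-.16,q[:,i],1).round(4) for i in(0,1)])
cv2.imwrite('pics/fin.png',cv2.resize(c['image'][80:280,140:420],(784,560))[...,::-1])
E
```

```text
time_s: 19.22
ee_pos: [0.5692, 0.1673, 0.1443]
tool_rot: [3.14, 0.842, 3.14]
wrist_force: [0.4, 0.2, -0.1]
finger_gap: 0.416
grasp_force: 0.0
time_s: 19.8
ee_pos: [0.4247, 0.1761, 0.2863]
tool_rot: [-3.141, 0.838, 3.138]
wrist_force: [0.3, 0.1, 2.0]
finger_gap: 0.421
grasp_force: 0.0
round 216 [0.1129 0.2219] [array([0.0088, 0.5537]), array([-0.012 ,  0.2314])]
square 217 [0.1111 0.1876] [array([-0.0026,  0.5537]), array([0.0408, 0.1616])]
```

View pics/fin.png

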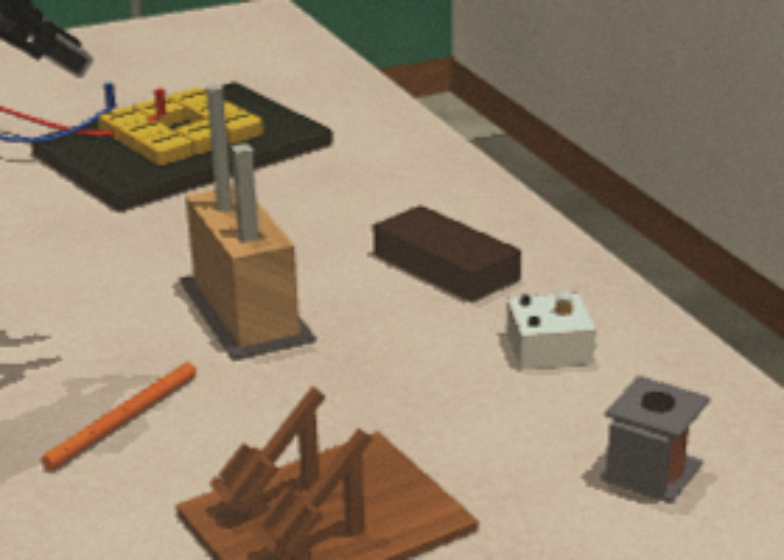

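The picture shows both rods standing in their matching wells: round at (218,150), square at (245,195). The rest is empty, the bystanders are where they were, and the gripper is clear.

```bash
python3 -c "
from station import arm
print(arm.job_done())"
```

```text
the job is handed in; nothing more can be done
None
```

Both rods are standing on the floors of their matching wells, each lowered until light contact and released. The coil, iron block and lamp box were left alone, and the job was handed in at about 20 s of the 72 s allowed; no verdict was returned.

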